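Nudge the askew tube rack home on the rack below

ROBOT

A 6-joint arm with a two-finger parallel gripper is mounted at the origin on the work surface. World frame = base frame: x ahead of the robot, y to its left, z up, the work surface at z = 0. Lengths are in m, angles in degrees, forces in N, time in s.
With the tool pointing down it reaches from about 0.25 to 0.725 m from the base axis. Payload 4 kg.
Tool frame: the origin (TCP) lies between the finger pads; the fingertips stand 25 mm ahead of it and the grasp point (between the pads) lies 6 mm ahead of it; z points along the fingers, y is the line along which they close (so a half turn about z gives the same grasp; the last joint's range is limited). The gripper opens to 85 mm and grips with 20 to 120 N. Pads are 22 mm wide; open, the fingers measure 114 mm over their backs; the gripper's body (76 mm by 85 mm) begins 54 mm behind the grasp point. The pads swing forward as they close: fully open they stand 13 mm farther back than shut.
Start: joints at [-70.359, 13.785, 0.286, 76.501, 0, 90], TCP at [0.168, -0.471, 0.256] pointing down, gripper open.
Joint ranges: [-155.79, 155.79], [-60.16, 107.12], [-62.33, 73.08], [-114, 123.19], [-81.49, 82.49], [-180, 180]. Speed limits (degrees/s): [159.86, 159.86, 180, 180, 180, 180].

INTERFACE

Orientations are given as a 3x3 rotation matrix whose columns are the frame's x, y, z axes.
In Python, from workcell import read_state, cams, ticket gives the robot as it stands.
- The arm moves only by the shell command python3 -m pendant 'ROWS' [FORCE]. ROWS is JSON, a list of rows, each an object of numbers: "jaw": the closure, from 0 (fully open) to 1 (shut); "x", "y", "z": the shift along the tool's x, y, z in mm; "rx", "ry", "rz": the turn, a rotation vector about the tool's x, y, z in degrees. In form: [{"jaw": .., "x": .., "y": .., "z": .., "rx": .., "ry": .., "rz": ..}, ...]. A call has 1 to 20 rows; each row shifts and turns the commanded pose from where the row before left it, along the tool's axes as they then stand; what a row does not reach is not made up. A row lasts 1/10 s, in which the tool goes at most 50 mm and 8.59 degrees, less where a joint would pass 70% of its speed; a pose out of reach is approached as far as the arm can. A call with a gripper value outside its range is refused whole. The fingers move at their own pace and stop on an object; FORCE is the grip in N (left out, the last holds). Time passes only in rows, so rows that do not move let the fingers close. It gives the time, the measured TCP pose, the force, the opening and the grip force at its end, in the units of the state.
- read_state(): the state, without advancing time (a new reading comes with each control period).
- cams.snapshot(name): name is "scene" or "top"; returns a dict with "frame" (480x640x3 uint8, red, green, blue), "fx", "fy", "cx", "cy" (pixels), "distortion" ([k1, k2, p1, p2, k3] as OpenCV has them; the pictures are not rectified), "world_from_camera" (4x4, takes a point from camera to world coordinates). Camera axes: x right, y up, looking along -z (the intrinsics and any distortion apply to the point x, -y, -z); pixel columns grow to the right and rows downward; lengths in m; the calibration is good to about 2 mm. A picture is of the moment at which its call begins. There is no depth.
- ticket.job_done(): hands the job in; it is judged then, once.
The state is a dict: "clock": time; "qpos": joint angles; "qd": joint speeds; "tau": joint torques, N m; "eef_pos": TCP position; "orientation": TCP orientation; "force": force on the tool from outside, world axes, zero at the start; "wrist_torque": the same for the moment, N m; "finger_gap": opening from 0.0 (shut) to 1.0 (fully open); "grasp_force": force on a finger pad.
Only numpy, scipy, OpenCV 4.12 (cv2) and the standard library are available. Lean on these libraries where they do the work, as an engineer would, in place of code of your own. Each camera call takes 0.05 s, during which the arm holds its last target. There are 200 camera calls.

TASK

The blue tube rack was set down askew on top of the yellow one, so it is standing on its corner pins. Nudge it square until all four pins drop into the sockets and it sits flat on the yellow rack. Do not tip the racks, shove the pile across the bench or disturb the other things on the bench.

Things in the scene. Friction and masses are not known exactly. Their poses are not given: they have to be found in the camera images.
- bottom_rack: Lower, yellow tube rack, loose on the bench, about 1 kg. Outline 140 mm along its x by 250 mm along its y. It stands on four 10 mm corner pins; the block above them is 50 mm high. Origin: centre of the outline at bench level (pin tips); z up, x away from the robot at yaw 0. Its yaw is within 26 degrees either way. It stays put while the upper rack slides on it, but slides along if pushed on once the pins are in.
- bottom_deck (a point): Centre of the lower rack's flat top deck, 60 mm above its origin, same axes. Capped tubes in the middle of the deck stand 8 mm above it; the deck round the corner sockets is smooth and flat out to the edges.
- socket (a point): Mouth of the lower rack's socket at x = +44, y = +99 mm from the deck's centre; the other three lie at the other signs. Round, 17 mm in diameter, 12 mm deep. A pin tip drops in when within about 5 mm of the centre; the play once home is up to 2 mm.
- top_rack: Upper blue rack, loose, 0.3 to 0.65 kg, same shape, size, origin (at its pin tips) and axes. It starts level, its pin tips standing on the lower deck: origin 60 mm above the lower rack's, 12 to 18 mm out to the lower rack's -x (robot's) side, up to 12 mm either way along y, turned up to 4 degrees. Pushed on its sides it slides on its pins. Home: origins in line, 50 mm apart in height.
- top_deck (a point): Centre of the upper rack's deck, 60 mm above its origin, same axes. Its outer sides are upright, at x = +-70 and y = +-125 mm from here, and can be pushed: the end blocks (outer 52 mm in y) from deck level to 50 mm below it, the middle 146 mm to 36 mm below it. Its tube caps stand 8 mm above the deck, within 55 mm of the centre in x and y.
- top_pin (a point): Tip of the upper rack's pin at x = +44, y = +99 mm; the others lie at the other signs. 10 mm long, tapered: 7 mm in diameter at the tip, 13 mm at the root.
- green_pile: Bystander: a pile of two green racks correctly stacked, 140 x 250 mm (x by y), 118 mm high with caps; origin at the centre of its underside.
- amber_bottle: Bystander: amber bottle with blue cap, 68 mm across, 150 mm high; origin at the centre of its underside.
- beaker: Bystander: glass beaker, 72 mm across, 95 mm high; origin at the centre of its underside.
- tip_box: Bystander: orange pipette-tip box with clear lid, 80 x 120 x 67 mm; origin at the centre of its underside.
- petri_dish: Bystander: clear petri dish, 92 mm across, 16 mm high; origin at the centre of its underside.
- timer: Bystander: white bench timer, 60 x 65 x 16 mm; origin at the centre of its underside.
- marker: Bystander: marker pen lying on the bench, 127 mm long along its y axis, 14 mm thick; origin on its underside near the middle.

How it is judged:
By the outcome, as a careful person would: the job done as asked, in the order asked, and still so for the second after the job is handed in, with the robot touching nothing.
It also fails if it takes over 38 s, if anything falls off the work surface, if the arm or the gripper's body presses on something with over 40 N, if the wrist force passes 120 N, or if a joint passes its speed limit or range.

## Working session

There is one attempt and no reset: what is moved stays moved. The work goes in short steps, Python scripts to look and compute and a shell command to move; the robot and the scene stay as the last step left them, time stands still between calls to the robot, and variables do not carry over. Pictures are saved under pics/ and viewed, at most 10 in all, crops included, and the job is handed in when it is done.

```bash
ls; mkdir -p pics; cat > h.py <<'E'
import numpy as np, cv2
def K(s): return np.array([[s["fx"],0,s["cx"]],[0,s["fy"],s["cy"]],[0,0,1.]])
def ray(s,px,z):
    u=cv2.undistortPoints(np.array(px,float).reshape(-1,1,2),K(s),np.array(s["distortion"],float)).reshape(-1,2)
    T=np.array(s["world_from_camera"]);d=np.c_[u[:,0],-u[:,1],-np.ones(len(u))]@T[:3,:3].T
    o=T[:3,3];return o+d*((z-o[2])/d[:,2])[:,None]
def proj(s,P):
    T=np.linalg.inv(np.array(s["world_from_camera"]));p=np.atleast_2d(P)@T[:3,:3].T+T[:3,3]
    p=p*[1,-1,-1];return cv2.projectPoints(p,np.zeros(3),np.zeros(3),K(s),np.array(s["distortion"],float))[0].reshape(-1,2)
E
python3 - <<'E'
from workcell import cams,read_state
import cv2,pickle
for n in("scene","top"):
    s=cams.snapshot(n);pickle.dump(s,open(n+"0.pkl","wb"));cv2.imwrite(f"pics/{n}0.png",s["frame"][:,:,::-1]);print(n,s["fx"],s["world_from_camera"],s["distortion"])
print(read_state())
E
```

```text
pics
scene 434.8353084051805 [[ 0.24948274 -0.67625739  0.69313368  1.42381218]
 [ 0.96837815  0.17314641 -0.17962205 -0.18961121]
 [ 0.00145713  0.71602811  0.69806992  0.96434523]
 [ 0.          0.          0.          1.        ]] [0.01697797 0.         0.         0.         0.        ]
top 593.2708257823152 [[ 0.02704007  0.98285046 -0.1824111   0.2345193 ]
 [-0.99954088  0.02907895  0.00851161  0.02022278]
 [ 0.01366997  0.18209719  0.98318551  1.82853449]
 [ 0.          0.          0.          1.        ]] [0.02068723 0.         0.         0.         0.        ]
{'clock': 0.1, 'qpos': array([-7.03594330e+01,  1.38290211e+01,  2.23902515e-01,  7.64986156e+01,
        1.02375938e-03,  9.00011603e+01]), 'qd': array([ 0.07135323, -0.05141937,  0.17527397, -0.05312312,  0.03908964,
       -0.10687186]), 'tau': array([ 3.81220498e-04, -3.73138225e+01,  2.53010005e+01,  1.08465119e-02,
        4.90896446e-05,  1.09008738e-05]), 'eef_pos': array([ 0.16790338, -0.47045831,  0.25550841]), 'orientation': array([[ 9.41826525e-01,  3.36098865e-01, -5.91714805e-04],
       [ 3.36099385e-01, -9.41824971e-01,  1.71117227e-03],
       [ 1.78312774e-05, -1.81050241e-03, -9.99998361e-01]]), 'force': array([ 0.29762457, -0.82183895, -0.18175439]), 'wrist_torque': array([-0.0393919 , -0.03145774, -0.01405697]), 'grasp_force': 0.0, 'finger_gap': 0.9992798458910259}
```

View pics/top0.png

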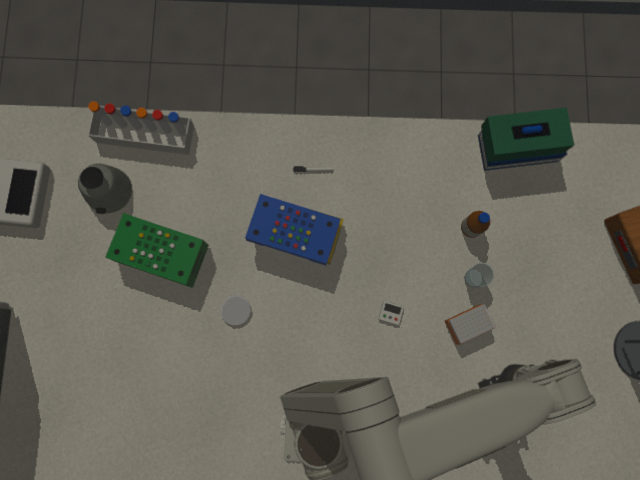

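View pics/scene0.png

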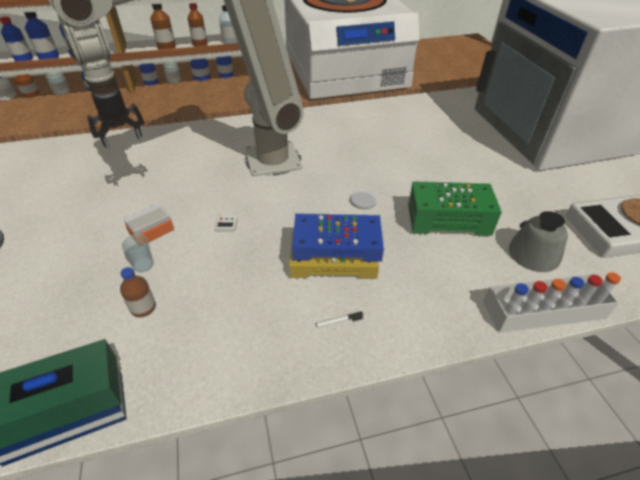

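Top view: the blue rack is at about (260,196), (342,212), (328,262), (248,243), with a yellow sliver on its right. Scene view: blue at (293-382, 215-260), yellow below it to row 277. Next I'll enlarge both.

```bash
python3 - <<'E'
import cv2
for n,x,y in(("top",238,184),("scene",280,205)):
    i=cv2.imread(f"pics/{n}0.png")[y:y+90,x:x+120]
    i=cv2.resize(i,None,fx=6.6667,fy=6.6667,interpolation=cv2.INTER_CUBIC);i=cv2.convertScaleAbs(i,alpha=1.5)
    for k in range(0,120,10):
        cv2.putText(i,str(x+k),(int(k*6.667),10),0,.35,(255,255,255));cv2.line(i,(int(k*6.667),0),(int(k*6.667),600),(200,200,200),1)
    for k in range(0,90,10): cv2.putText(i,str(y+k),(0,int(k*6.667)+4),0,.35,(0,0,255));cv2.line(i,(0,int(k*6.667)),(800,int(k*6.667)),(200,200,200),1)
    cv2.imwrite(f"pics/{n}0c.png",i)
E
```

```text
(no output)
```

View pics/top0c.png

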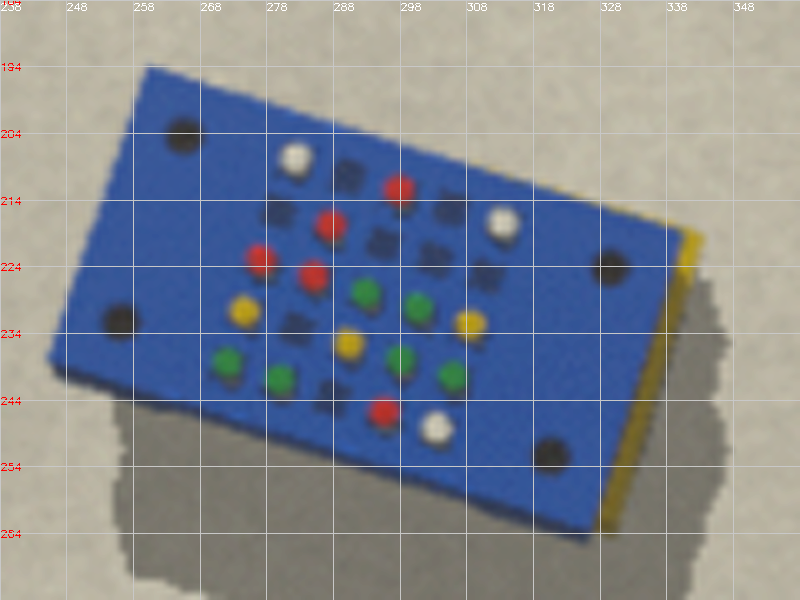

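View pics/scene0c.png

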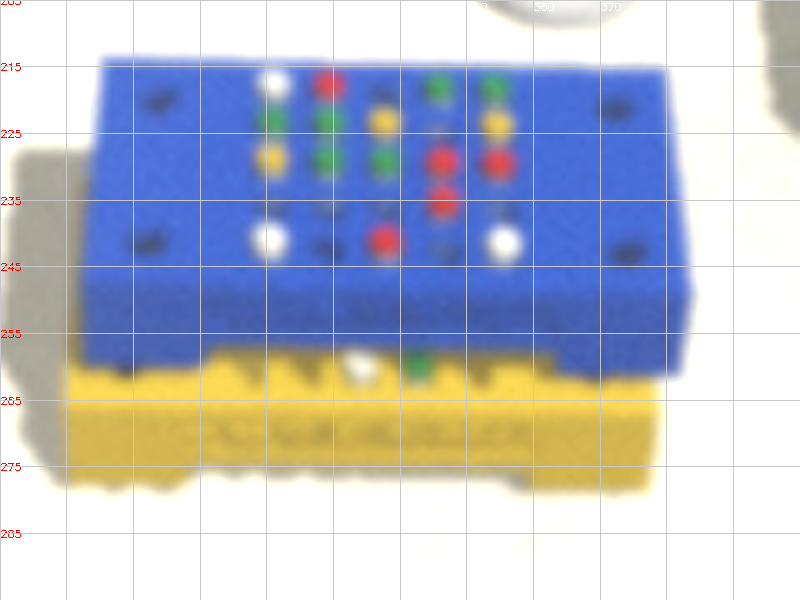

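Top crop (×6.667, offset 238,184): blue corners (148,66), (690,231), (589,533), (50,357); sockets (184,135), (610,268), (551,456), (121,322); yellow right edge from (704,233) to (615,533). Scene crop (offset 280,205): blue deck (103,58), (666,67), (695,292), (82,288); yellow front face from (68,407)-(658,415) down to (68,488)-(648,492).

```bash
cat > fit.py <<'E'
import numpy as np,pickle
from scipy.optimize import least_squares
from h import *
def fit(obs,p0):
    # obs: list of (snap, [(lx,ly,z_world,px,py)])
    def W(p,l):
        c,s=np.cos(p[2]),np.sin(p[2]);return np.c_[p[0]+c*l[:,0]-s*l[:,1],p[1]+s*l[:,0]+c*l[:,1],l[:,2]]
    def r(p): return np.concatenate([(proj(s,W(p,np.array(o)[:,:3]))-np.array(o)[:,3:]).ravel() for s,o in obs])
    q=least_squares(r,p0,loss="soft_l1");return q.x,r(q.x)
def crop(l,x,y,f=20/3): return [(a/1e3,b/1e3,z/1e3,x+(u+.5)/f-.5,y+(v+.5)/f-.5) for a,b,z,u,v in l]
def rel(b,t):
    d=t[:2]-b[:2];c,s=np.cos(b[2]),np.sin(b[2]);return 1e3*(c*d[0]+s*d[1]),1e3*(-s*d[0]+c*d[1]),np.degrees(t[2]-b[2])
E
python3 - <<'E'
from fit import *
T=pickle.load(open("top0.pkl","rb"));S=pickle.load(open("scene0.pkl","rb"))
tt=crop([(70,125,120,148,66),(70,-125,120,690,231),(-70,-125,120,589,533),(-70,125,120,50,357),(44,99,120,184,135),(44,-99,120,610,268),(-44,-99,120,551,456),(-44,99,120,121,322)],238,184)
ts=crop([(-70,-125,120,103,58),(-70,125,120,666,67),(70,125,120,695,292),(70,-125,120,82,288),(-44,-99,120,160,101),(-44,99,120,617,109),(44,-99,120,148,243),(44,99,120,630,254),(70,-125,70,85,367),(70,125,70,682,377)],280,205)
bt=crop([(70,-125,60,704,233),(-70,-125,60,615,533)],238,184)
bs=crop([(70,-125,60,68,407),(70,125,60,658,415),(70,-125,10,68,488),(70,125,10,648,492)],280,205)
p0=[.48,.05,-.2]
np.set_printoptions(precision=3,suppress=True)
R={}
for n,o in dict(t_both=[(T,tt),(S,ts)],t_T=[(T,tt)],t_S=[(S,ts)],b_both=[(T,bt),(S,bs)],b_S=[(S,bs)],b_T=[(T,bt)]).items():
    p,r=fit(o,p0);R[n]=p;print(n,p[:2],np.degrees(p[2]),np.abs(r).max())
for a in("both","S","T"):print(a,np.round(rel(R["b_"+a],R["t_"+a]),2))
E
```

```text
t_both [0.575 0.09 ] -15.89311538514638 0.6519183148590173
t_T [0.575 0.09 ] -16.032005693819283 0.6692621761389432
t_S [0.575 0.09 ] -15.716867180591782 0.6380507433759988
b_both [0.584 0.078] -15.406916531226098 0.8514320187642852
b_S [0.584 0.077] -15.12674127075208 0.8130446164256568
b_T [0.583 0.079] -15.063574540652702 0.7223046025482915
both [-11.88   9.37  -0.49]
S [-11.85  10.21  -0.59]
T [-10.67   8.51  -0.97]
```

```bash
python3 - <<'E'
from fit import *
T=pickle.load(open("top0.pkl","rb"))
b=np.array([.584,.078]);a=np.radians(-15.3);R=np.array([[np.cos(a),-np.sin(a)],[np.sin(a),np.cos(a)]])
print("green corners in bottom frame",(ray(T,[[207,243],[190,285]],.11)[:,:2]-b)@R*1e3)
cur=(np.array([.1679,-.4705])-b)@R*1e3;print("tcp x',y'",cur)
for n,p in dict(end=[-12,180],side=[-140,0]).items(): print(n,b+R@(np.array(p)/1e3),np.array(p)-cur)
E
```

```text
green corners in bottom frame [[-127.05509683  236.40159456]
 [-257.98028977  243.32352196]]
tcp x',y' [-256.61797391 -638.85732011]
end [0.61992246 0.25478681] [244.61797391 818.85732011]
side [0.44896196 0.11494223] [116.61797391 638.85732011]
```

```bash
python3 -m pendant '[{"jaw":0,"rz":-7.866},{"jaw":0,"rz":-7.866},{"jaw":0,"rz":-7.866},{"jaw":0,"rz":-7.866},{"jaw":0,"rz":-7.866},{"jaw":0,"rz":-7.866},{"jaw":0,"rz":-7.866},{"jaw":0}]'
```

```text
$[0]: bad value
```

```bash
python3 -m pendant '[{"jaw":0,"x":0,"y":0,"z":0,"rx":0,"ry":0,"rz":-7.866},{"jaw":0,"x":0,"y":0,"z":0,"rx":0,"ry":0,"rz":-7.866},{"jaw":0,"x":0,"y":0,"z":0,"rx":0,"ry":0,"rz":-7.866},{"jaw":0,"x":0,"y":0,"z":0,"rx":0,"ry":0,"rz":-7.866},{"jaw":0,"x":0,"y":0,"z":0,"rx":0,"ry":0,"rz":-7.866},{"jaw":0,"x":0,"y":0,"z":0,"rx":0,"ry":0,"rz":-7.866},{"jaw":0,"x":0,"y":0,"z":0,"rx":0,"ry":0,"rz":-7.866},{"jaw":0,"x":0,"y":0,"z":0,"rx":0,"ry":0,"rz":0}]'
```

```text
clock: 0.9
eef_pos: [0.168, -0.4706, 0.2558]
orientation: [[0.264, 0.964, -0.0], [0.964, -0.264, 0.001], [0.001, -0.001, -1.0]]
force: [0.4, 0.4, -0.4]
finger_gap: 1.003
grasp_force: 0.0
```

```bash
python3 -m pendant '[{"jaw":0,"x":45.5,"y":13.6,"z":0,"rx":0,"ry":0,"rz":0},{"jaw":0,"x":45.5,"y":13.6,"z":0,"rx":0,"ry":0,"rz":0},{"jaw":0,"x":45.5,"y":13.6,"z":0,"rx":0,"ry":0,"rz":0},{"jaw":0,"x":45.5,"y":13.6,"z":0,"rx":0,"ry":0,"rz":0},{"jaw":0,"x":45.5,"y":13.6,"z":0,"rx":0,"ry":0,"rz":0},{"jaw":0,"x":45.5,"y":13.6,"z":0,"rx":0,"ry":0,"rz":0},{"jaw":0,"x":45.5,"y":13.6,"z":0,"rx":0,"ry":0,"rz":0},{"jaw":0,"x":45.5,"y":13.6,"z":0,"rx":0,"ry":0,"rz":0},{"jaw":0,"x":45.5,"y":13.6,"z":0,"rx":0,"ry":0,"rz":0},{"jaw":0,"x":45.5,"y":13.6,"z":0,"rx":0,"ry":0,"rz":0},{"jaw":0,"x":45.5,"y":13.6,"z":0,"rx":0,"ry":0,"rz":0},{"jaw":0,"x":45.5,"y":13.6,"z":0,"rx":0,"ry":0,"rz":0},{"jaw":0,"x":45.5,"y":13.6,"z":0,"rx":0,"ry":0,"rz":0},{"jaw":0,"x":45.5,"y":13.6,"z":0,"rx":0,"ry":0,"rz":0},{"jaw":0,"x":45.5,"y":13.6,"z":0,"rx":0,"ry":0,"rz":0},{"jaw":0,"x":45.5,"y":13.6,"z":0,"rx":0,"ry":0,"rz":0},{"jaw":0,"x":45.5,"y":13.6,"z":0,"rx":0,"ry":0,"rz":0},{"jaw":0,"x":45.5,"y":13.6,"z":0,"rx":0,"ry":0,"rz":0},{"jaw":0,"x":0,"y":0,"z":0,"rx":0,"ry":0,"rz":0}]'
```

```text
clock: 2.8
eef_pos: [0.6217, 0.2598, 0.2513]
orientation: [[0.262, 0.965, -0.004], [0.965, -0.262, -0.0], [-0.001, -0.004, -1.0]]
force: [-0.3, -1.8, -0.6]
finger_gap: 1.0
grasp_force: 0.0
```

```bash
python3 -m pendant '[{"jaw":0,"x":0,"y":0,"z":35,"rx":0,"ry":0,"rz":0},{"jaw":0,"x":0,"y":0,"z":35,"rx":0,"ry":0,"rz":0},{"jaw":0,"x":0,"y":0,"z":35,"rx":0,"ry":0,"rz":0},{"jaw":0,"x":0,"y":0,"z":35,"rx":0,"ry":0,"rz":0},{"jaw":0,"x":0,"y":0,"z":0,"rx":0,"ry":0,"rz":0},{"jaw":0,"x":0,"y":0,"z":0,"rx":0,"ry":0,"rz":0}]'
cat > look.py <<'E'
import sys,pickle,cv2
from workcell import cams,read_state
from fit import *
n=sys.argv[1];A=[]
for c,x,y in(("top",238,184),("scene",280,205)):
    s=cams.snapshot(c);pickle.dump(s,open(c+n+".pkl","wb"))
    i=cv2.resize(s["frame"][y:y+90,x:x+120,::-1],(800,600),interpolation=cv2.INTER_CUBIC)
    i=cv2.convertScaleAbs(i,alpha=1.5);cv2.imwrite(f"pics/{c}{n}.png",i);A.append(i)
cv2.imwrite(f"pics/both{n}.png",np.vstack([cv2.resize(i,(400,300),interpolation=cv2.INTER_AREA) for i in A]))
st=read_state();a=np.radians(-15.3);R=np.array([[np.cos(a),-np.sin(a)],[np.sin(a),np.cos(a)]])
print("tcp'",(st["eef_pos"][:2]-[.584,.078])@R*1e3,st["eef_pos"][2],"F'",st["force"][:2]@R,st["force"][2])
E
python3 look.py 1
```

```text
clock: 3.4
eef_pos: [0.6197, 0.2539, 0.1162]
orientation: [[0.266, 0.964, -0.002], [0.964, -0.266, -0.001], [-0.001, -0.002, -1.0]]
force: [0.4, -0.5, 0.2]
finger_gap: 1.0
grasp_force: 0.0
tcp' [-10.32677497 180.51895999] 0.11901466539861069 F' [ 0.04644121 -0.18113323] 0.9362134512680964
```

View pics/both1.png

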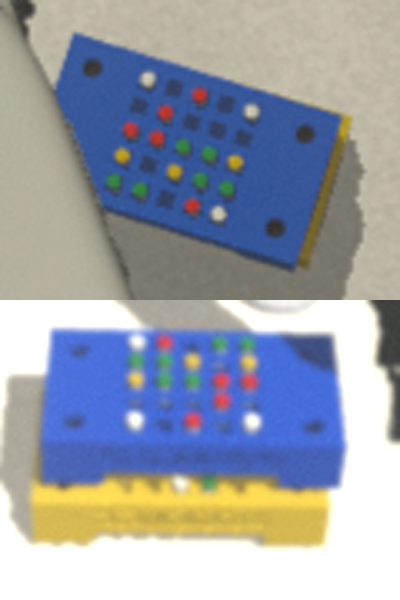

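The open gripper's finger shows at the right of the blue rack's +y end in the scene half (about 390,440), clear of it, and the rack hasn't moved. I'll lower a little, then push towards -y'.

```bash
python3 -m pendant '[{"jaw":0,"x":0,"y":0,"z":10,"rx":0,"ry":0,"rz":0},{"jaw":0,"x":-10,"y":0,"z":0,"rx":0,"ry":0,"rz":0},{"jaw":0,"x":-10,"y":0,"z":0,"rx":0,"ry":0,"rz":0},{"jaw":0,"x":-8,"y":0,"z":0,"rx":0,"ry":0,"rz":0},{"jaw":0,"x":-2,"y":0,"z":0,"rx":0,"ry":0,"rz":0},{"jaw":0,"x":-2,"y":0,"z":0,"rx":0,"ry":0,"rz":0},{"jaw":0,"x":-2,"y":0,"z":0,"rx":0,"ry":0,"rz":0},{"jaw":0,"x":-2,"y":0,"z":0,"rx":0,"ry":0,"rz":0},{"jaw":0,"x":0,"y":0,"z":0,"rx":0,"ry":0,"rz":0}]'; python3 look.py 2
```

```text
clock: 4.4
eef_pos: [0.6109, 0.2202, 0.1065]
orientation: [[0.264, 0.965, 0.0], [0.965, -0.264, 0.001], [0.001, 0.0, -1.0]]
force: [-0.5, 1.1, 1.1]
finger_gap: 1.001
grasp_force: 0.8
tcp' [-11.57676607 144.3124558 ] 0.10647959539427894 F' [-0.13017485  1.73593506] 0.9583005132489175
```

```bash
python3 -m pendant '[{"jaw":0,"x":-1.5,"y":0,"z":0,"rx":0,"ry":0,"rz":0},{"jaw":0,"x":-1.5,"y":0,"z":0,"rx":0,"ry":0,"rz":0},{"jaw":0,"x":-1.5,"y":0,"z":0,"rx":0,"ry":0,"rz":0},{"jaw":0,"x":-1.5,"y":0,"z":0,"rx":0,"ry":0,"rz":0},{"jaw":0,"x":0,"y":0,"z":0,"rx":0,"ry":0,"rz":0}]'; python3 look.py 3
```

```text
clock: 5.0
eef_pos: [0.6093, 0.2138, 0.1064]
orientation: [[0.264, 0.965, 0.0], [0.965, -0.264, -0.0], [0.0, 0.0, -1.0]]
force: [0.2, 2.7, 0.6]
finger_gap: 1.004
grasp_force: 1.3
tcp' [-11.43637259 137.66747326] 0.10644814615646762 F' [-0.64610535  2.51880591] 1.4319376768788161
```

View pics/both3.png

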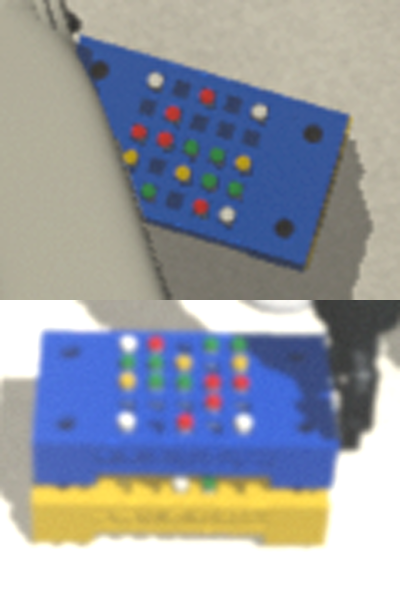

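Blue has slid about 7 mm along -y'. About 2 mm remains; I'll finish that, back off and swing to the robot side.

```bash
python3 -m pendant '[{"jaw":0,"x":-1,"y":0,"z":0,"rx":0,"ry":0,"rz":0},{"jaw":0,"x":-1,"y":0,"z":0,"rx":0,"ry":0,"rz":0},{"jaw":0,"x":0,"y":0,"z":0,"rx":0,"ry":0,"rz":0},{"jaw":0,"x":10,"y":0,"z":0,"rx":0,"ry":0,"rz":0},{"jaw":0,"x":10,"y":0,"z":-10,"rx":0,"ry":0,"rz":0},{"jaw":0,"x":0,"y":0,"z":-45,"rx":0,"ry":0,"rz":0},{"jaw":0,"x":0,"y":0,"z":-45,"rx":0,"ry":0,"rz":0},{"jaw":0,"x":-30,"y":-26,"z":0,"rx":0,"ry":0,"rz":0},{"jaw":0,"x":-30,"y":-26,"z":0,"rx":0,"ry":0,"rz":0},{"jaw":0,"x":-32,"y":-26,"z":0,"rx":0,"ry":0,"rz":0},{"jaw":0,"x":-32,"y":-26,"z":0,"rx":0,"ry":0,"rz":0},{"jaw":0,"x":-32,"y":-26,"z":0,"rx":0,"ry":0,"rz":0},{"jaw":0,"x":0,"y":0,"z":0,"rx":0,"ry":0,"rz":0}]'; python3 look.py 4; python3 -c "
from workcell import read_state;print(read_state()['qpos'].round(1))"
```

```text
clock: 6.4
eef_pos: [0.4412, 0.1121, 0.205]
orientation: [[0.266, 0.964, -0.008], [0.964, -0.266, -0.004], [-0.006, -0.007, -1.0]]
force: [0.6, 0.1, 0.5]
finger_gap: 0.997
grasp_force: 0.0
tcp' [-142.03397036   -0.97609358] 0.2063834304705378 F' [-0.27437322  0.28353429] -0.7725839748843867
[ 14.4  11.1 -10.8  68.1  -0.  119.8]
```

```bash
python3 -m pendant '[{"jaw":0,"x":0,"y":0,"z":0,"rx":0,"ry":0,"rz":-7.5},{"jaw":0,"x":0,"y":0,"z":0,"rx":0,"ry":0,"rz":-7.5},{"jaw":0,"x":0,"y":0,"z":0,"rx":0,"ry":0,"rz":-7.5},{"jaw":0,"x":0,"y":0,"z":0,"rx":0,"ry":0,"rz":-7.5},{"jaw":0,"x":0,"y":0,"z":0,"rx":0,"ry":0,"rz":-7.5},{"jaw":0,"x":0,"y":0,"z":0,"rx":0,"ry":0,"rz":-7.5},{"jaw":0,"x":0,"y":0,"z":0,"rx":0,"ry":0,"rz":-7.5},{"jaw":0,"x":0,"y":0,"z":0,"rx":0,"ry":0,"rz":-7.5},{"jaw":0,"x":0,"y":0,"z":0,"rx":0,"ry":0,"rz":-7.5},{"jaw":0,"x":0,"y":0,"z":0,"rx":0,"ry":0,"rz":-7.5},{"jaw":0,"x":0,"y":0,"z":0,"rx":0,"ry":0,"rz":-7.5},{"jaw":0,"x":0,"y":0,"z":0,"rx":0,"ry":0,"rz":-7.5},{"jaw":0,"x":0,"y":0,"z":0,"rx":0,"ry":0,"rz":0}]'; python3 look.py 5
```

```text
clock: 7.8
eef_pos: [0.4487, 0.1158, 0.2062]
orientation: [[-0.965, 0.264, 0.001], [0.264, 0.965, -0.0], [-0.001, -0.0, -1.0]]
force: [-0.8, -0.8, 0.6]
finger_gap: 1.006
grasp_force: 0.0
tcp' [-140.8218375     0.47473854] 0.20619830266232392 F' [ 0.4244881  -0.22131187] 0.4789339541521915
```

View pics/scene5.png

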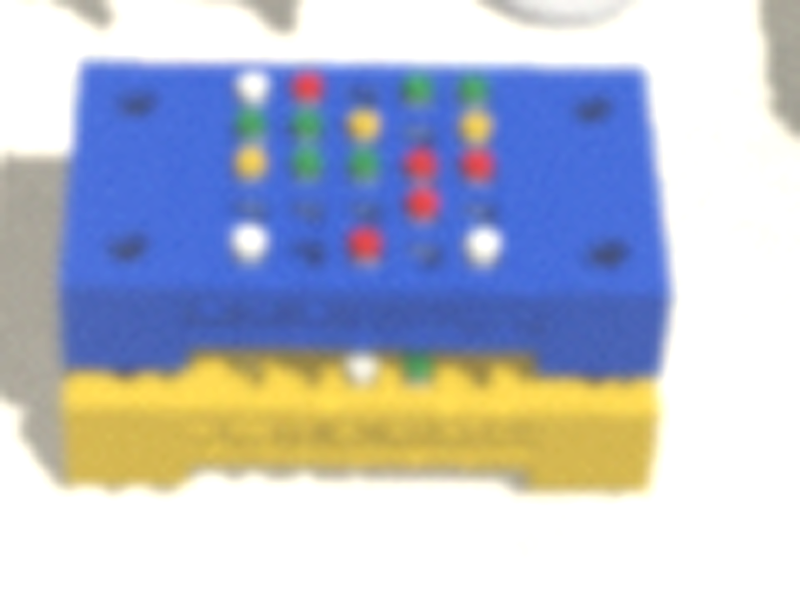

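Scene crop now: blue deck (82,62), (642,69), (672,294), (60,292); face bottom (65,369) and (660,377); sockets (137,104), (594,110), (127,248), (607,255). Yellow is unchanged.

```bash
python3 - <<'E'
from fit import *
S=pickle.load(open("scene5.pkl","rb"))
ts=crop([(-70,-125,120,82,62),(-70,125,120,642,69),(70,125,120,672,294),(70,-125,120,60,292),(-44,-99,120,137,104),(-44,99,120,594,110),(44,-99,120,127,248),(44,99,120,607,255),(70,-125,70,65,369),(70,125,70,660,377)],280,205)
p,r=fit([(S,ts)],[.58,.08,-.27]);print(p,np.degrees(p[2]),abs(r).max())
for b in([.584,.078,np.radians(-15.4)],[.584,.077,np.radians(-15.13)]):print(np.round(rel(np.array(b),p),2))
E
```

```text
[ 0.57427363  0.08021985 -0.26752597] -15.328109189395642 0.7297574864363696
[-9.97 -0.44  0.07]
[-10.23   0.57  -0.2 ]
```

```bash
python3 -m pendant '[{"jaw":0,"x":0,"y":0,"z":33,"rx":0,"ry":0,"rz":0},{"jaw":0,"x":0,"y":0,"z":33,"rx":0,"ry":0,"rz":0},{"jaw":0,"x":0,"y":0,"z":33,"rx":0,"ry":0,"rz":0},{"jaw":0,"x":-13,"y":0,"z":0,"rx":0,"ry":0,"rz":0},{"jaw":0,"x":-13,"y":0,"z":0,"rx":0,"ry":0,"rz":0},{"jaw":0,"x":-13,"y":0,"z":0,"rx":0,"ry":0,"rz":0},{"jaw":0,"x":-4,"y":0,"z":0,"rx":0,"ry":0,"rz":0},{"jaw":0,"x":-2,"y":0,"z":0,"rx":0,"ry":0,"rz":0},{"jaw":0,"x":-2,"y":0,"z":0,"rx":0,"ry":0,"rz":0},{"jaw":0,"x":0,"y":0,"z":0,"rx":0,"ry":0,"rz":0}]'; python3 look.py 6
```

```text
clock: 8.9
eef_pos: [0.4929, 0.1028, 0.1078]
orientation: [[-0.965, 0.264, 0.001], [0.264, 0.965, 0.0], [-0.001, 0.0, -1.0]]
force: [0.3, -0.4, -1.0]
finger_gap: 1.001
grasp_force: 0.0
tcp' [-94.78351684  -0.216387  ] 0.1075576580478718 F' [ 0.36707578 -0.23851304] 0.2682771873443813
```

```bash
for i in 1; do python3 -m pendant '[{"jaw":0,"x":-1.5,"y":0,"z":0,"rx":0,"ry":0,"rz":0},{"jaw":0,"x":-1.5,"y":0,"z":0,"rx":0,"ry":0,"rz":0},{"jaw":0,"x":-1.5,"y":0,"z":0,"rx":0,"ry":0,"rz":0},{"jaw":0,"x":0,"y":0,"z":0,"rx":0,"ry":0,"rz":0}]'; done; python3 look.py 7
python3 -m pendant '[{"jaw":0,"x":-1,"y":0,"z":0,"rx":0,"ry":0,"rz":0},{"jaw":0,"x":-1,"y":0,"z":0,"rx":0,"ry":0,"rz":0},{"jaw":0,"x":0,"y":0,"z":0,"rx":0,"ry":0,"rz":0}]'; python3 look.py 8
python3 - <<'E'
import pickle,cv2,numpy as np
a=[cv2.cvtColor(pickle.load(open(f"scene{k}.pkl","rb"))["frame"],cv2.COLOR_RGB2GRAY)[212:262,290:390].astype(np.float32) for k in(5,7,8)]
print([np.round(cv2.phaseCorrelate(a[0],b,cv2.createHanningWindow((100,50),5))[0],2) for b in a[1:]])
E
```

```text
clock: 9.4
eef_pos: [0.4967, 0.1016, 0.1072]
orientation: [[-0.965, 0.264, -0.001], [0.264, 0.965, 0.0], [0.001, -0.0, -1.0]]
force: [-4.6, 1.4, 2.9]
finger_gap: 1.002
grasp_force: 2.1
tcp' [-90.4897197   -0.23258905] 0.10720802297401978 F' [-4.76651789  0.76717207] 2.1776832946829527
clock: 9.8
eef_pos: [0.4994, 0.101, 0.1072]
orientation: [[-0.965, 0.264, 0.001], [0.264, 0.965, -0.0], [-0.001, -0.0, -1.0]]
force: [-2.3, 1.2, 0.1]
finger_gap: 1.001
grasp_force: 1.2
tcp' [-87.71475291  -0.20412669] 0.10714691317586648 F' [-2.15948898  0.13052397] -0.8534386390068909
[array([0.12, 0.61]), array([0.17, 1.47])]
```

Contact, sliding at 2–5 N. I'll go on in small steps until it drops.

```bash
cat > sh.py <<'E'
import sys,pickle,cv2,numpy as np
g=lambda k:cv2.cvtColor(pickle.load(open(f"scene{k}.pkl","rb"))["frame"],cv2.COLOR_RGB2GRAY)[212:262,290:390].astype(np.float32)
print("shift",np.round(cv2.phaseCorrelate(g(5),g(sys.argv[1]),cv2.createHanningWindow((100,50),5))[0],2))
E
python3 -m pendant '[{"jaw":0,"x":-1,"y":0,"z":0,"rx":0,"ry":0,"rz":0},{"jaw":0,"x":-1,"y":0,"z":0,"rx":0,"ry":0,"rz":0},{"jaw":0,"x":0,"y":0,"z":0,"rx":0,"ry":0,"rz":0}]' | grep -E "^force"; python3 look.py 9; python3 sh.py 9
python3 -m pendant '[{"jaw":0,"x":-1,"y":0,"z":0,"rx":0,"ry":0,"rz":0},{"jaw":0,"x":0,"y":0,"z":0,"rx":0,"ry":0,"rz":0}]'| grep -E "^force"; python3 look.py 10; python3 sh.py 10
```

```text
force: [-0.5, -0.1, -0.5]
tcp' [-85.43133862  -0.10069574] 0.10751052515642515 F' [ 0.50312644 -0.13237233] 0.46719400192419325
shift [-0.01  4.71]
force: [0.0, -0.5, -0.7]
tcp' [-84.96957696  -0.17165087] 0.10734070788721414 F' [-0.19765158  1.51817567] 0.8232152587771604
shift [-0.25  4.61]
```

The picture shift jumped by 3 px and the force vanished, so it has dropped. Backing off straight to look.

```bash
python3 -m pendant '[{"jaw":0,"x":5,"y":0,"z":0,"rx":0,"ry":0,"rz":0},{"jaw":0,"x":15,"y":0,"z":0,"rx":0,"ry":0,"rz":0},{"jaw":0,"x":25,"y":0,"z":0,"rx":0,"ry":0,"rz":0},{"jaw":0,"x":15,"y":0,"z":-20,"rx":0,"ry":0,"rz":0},{"jaw":0,"x":0,"y":0,"z":-40,"rx":0,"ry":0,"rz":0},{"jaw":0,"x":0,"y":0,"z":-40,"rx":0,"ry":0,"rz":0},{"jaw":0,"x":0,"y":0,"z":0,"rx":0,"ry":0,"rz":0}]'; python3 look.py 11; python3 sh.py 11
```

```text
clock: 11.3
eef_pos: [0.447, 0.1172, 0.2129]
orientation: [[-0.965, 0.263, 0.011], [0.263, 0.965, 0.003], [-0.01, 0.006, -1.0]]
force: [0.3, 0.1, -0.3]
finger_gap: 0.998
grasp_force: 0.0
tcp' [-144.75524037    0.17761413] 0.20838164043442475 F' [-0.11998537  0.47697569] 0.09835496890116624
shift [0.03 4.77]
```

View pics/scene11.png

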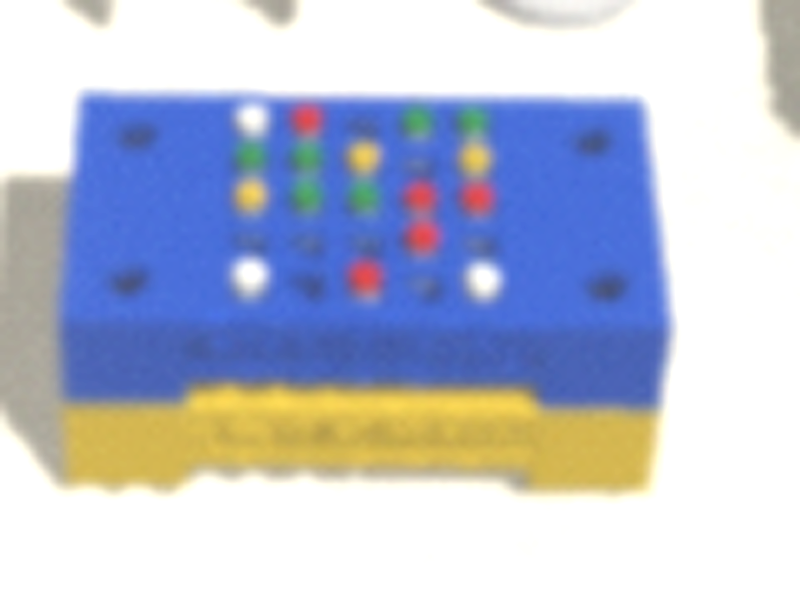

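View pics/top11.png

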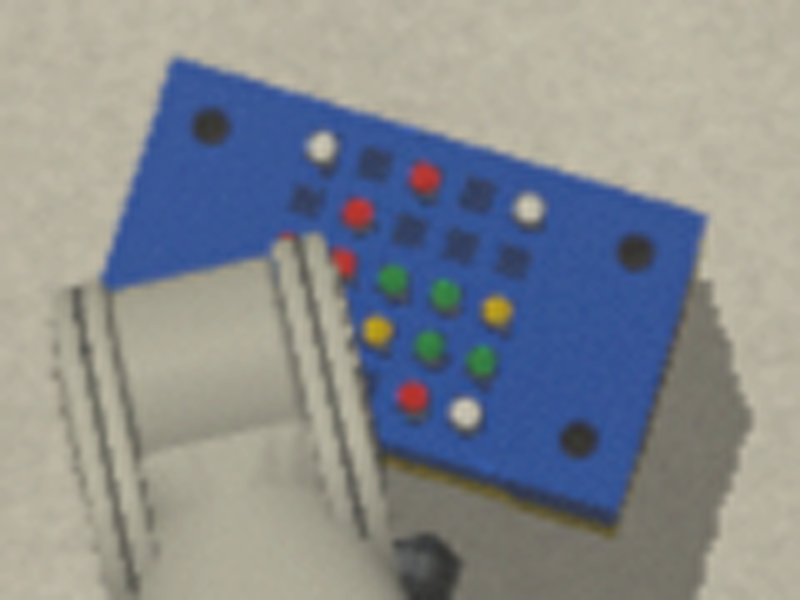

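The scene crop shows the blue end blocks flush on the yellow at both corners (row 402 left, 408 right) with no gap. The yellow base corners are still at (65,487) and (648,492), and the gripper is clear. Handing in.

```bash
python3 -c "
from workcell import ticket;print(ticket.job_done())"
```

```text
the job is handed in; nothing more can be done
None
```

The blue rack now sits flat and square on the yellow one, with all four pins in. The last pictures show no gap and the yellow rack where it started, and I handed the job in at about 11 s.

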